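# Microscope start-up: press three keys in order

### The arm

A 6-joint arm with a two-finger parallel gripper is mounted at the origin on the work surface. World frame = base frame: x ahead of the robot, y to its left, z up, the work surface at z = 0. Lengths are in mm, angles in degrees, forces in N, time in s.
With the tool pointing down it reaches from about 350 to 850 mm from the base axis. Payload 8.1 kg.
Tool frame: the origin (TCP) lies on the mounting face of the last link; the fingertips stand 173 mm ahead of it and the grasp point (between the pads) lies 155 mm ahead of it; z points along the fingers, y is the direction in which the jaws open and shut (so a half turn about z gives the same grasp; the last joint's range is limited). The gripper opens to 85 mm and grips with 20 to 120 N. Pads are 22 mm wide; open, the fingers measure 114 mm over their backs; the gripper's body (76 mm by 85 mm) begins 54 mm behind the grasp point. The pads swing forward as they close: fully open they stand 13 mm farther back than shut.
Start: joints at [-74.622, 7.471, 85.268, -0, 87.261, -4.893], TCP at [207.899, -562.836, 404.692] pointing down, gripper open.
Joint ranges: [-169.43, 169.43], [-51.17, 129.36], [1.28, 143.12], [-76.62, 256.62], [0, 156.53], [-152.29, 152.29]. Speed limits (degrees/s): [136.94, 136.94, 159.86, 180, 180, 180].

### API

Orientations are given as [roll, pitch, yaw] about the fixed x, y, z axes, in that order (R = Rz(yaw) Ry(pitch) Rx(roll)).
In Python, from bench import * gives the robot as it stands.
- The arm moves only by the tool arm_command, never from a script. Its argument "plan" is a list of rows, each an object of numbers: "jaw": the closure, from 0 (fully open) to 1 (shut); "dx", "dy", "dz": the shift along the tool's x, y, z in mm; "wx", "wy", "wz": the turn, a rotation vector about the tool's x, y, z in rad. A call has 1 to 12 rows; each row is the pose to reach, as a shift and turn from the pose commanded when the call began, along the tool's axes at that moment; what a row does not reach only later rows make up. A row lasts 1/10 s, in which the tool goes at most 50 mm and 8.59 degrees, less where a joint would pass 70% of its speed; a pose out of reach is approached as far as the arm can. A call with a gripper value outside its range is refused whole. The fingers move at their own pace and stop on an object; "squeeze" is the grip in N (left out, the last holds). Time passes only in rows, so rows that repeat a pose let the fingers close. It gives the time, the measured TCP pose, the force and the opening at its end, in the units of the state.
- sense(): the state, without advancing time (a new reading comes with each control period).
- snapshot(name): name is "scene" or "top"; returns a dict with "pixels" (420x560x3 uint8, red, green, blue), "fx", "fy", "cx", "cy" (pixels), "extrinsics" (4x4, takes a point from camera to world coordinates). Camera axes: x right, y up, looking along -z (the intrinsics and any distortion apply to the point x, -y, -z); pixel columns grow to the right and rows downward; lengths in mm; the calibration is good to about 2 mm. A picture is of the moment at which its call begins. There is no depth.
- hand_in(): hands the job in, once; it reports no verdict.
Trained networks look in the newest picture that a camera, given by its name, has taken for a name from the list of things; names that differ only in an ending like _2 or _b are one class to them, and where a whole thing is asked for, a point or a joint stands for the part that bears it (a point fixed in the world has none). Each returns a list of dicts, best first, with "score" (0 to 1); they miss things now and then, are a little off and sometimes report something else, mostly with a low value. They report only what shows in the picture. A call takes as long as a camera call. They do not tell look-alikes from the thing itself.
- recognise(camera, target): "box" ([left, top, width, height] in pixels, round what is visible of it).
- pinpoint(camera, target): "pixel" ([column, row] in pixels: a listed point, or the origin of a listed thing).
The state is a dict: "time": time; "joint_pos": joint angles; "qd": joint speeds; "joint_efforts": joint torques, N m; "tool_pos": TCP position; "tcp_rot": TCP orientation; "ft_force": force on the tool from outside, world axes, zero at the start; "wrist_torque": the same for the moment, N m; "finger_gap": finger opening in mm.
Only numpy, scipy, OpenCV 4.12 (cv2) and the standard library are available. Lean on these libraries where they do the work, as an engineer would, in place of code of your own. Each camera call takes 0.05 s, during which the arm holds its last target.

### The job

Start up the microscope bench by pressing three push keys with the fingertips, lightly, each until it stays down, in this order: first the orange key of the cream lamp supply, then the blue key of the black stage controller, then the green key of the aluminium camera box. Leave the red key of the blue warmer controller up, and do not lift, shift or knock over any of the boxes or the things around and on them.

Things in the scene. Friction and masses are not known exactly. Their poses are not given: they have to be found in the camera images.
- lamp_box: lamp supply: cream box with dark vent slots, 75 mm high, orange key; a small steel objective stands loose on its rear half. The box is loose on the bench, 140 mm (its x) by 110 mm (its y); origin at the centre of its underside, z up, front towards its -x. Its push key sits on the top face 35 mm from the box centre towards the front.
- lamp_key_top (a point): centre of the top face of the orange lamp push key, a round cap 32 mm across; it stands 17 mm above the box top while up, 9 mm when fully down. This point moves down with the key.
- lamp_key (a joint): travel of the orange lamp key, in metres: 0 = up (off), 0.008 = fully down. It slides straight down 8 mm under a steady push of about 3 N and stays where it is left, with no spring back; the whole key sits on a springy seat that also gives about 1 mm for each 4 N (up to 6 mm) and comes back, so the end of the travel is soft. It counts as on from 0.0045.
- stage_box: stage controller: black box 60 mm high with a blue key and a fixed round steel knob (34 mm across, 20 mm high) on its rear half. The box is loose on the bench, 140 mm (its x) by 110 mm (its y); origin at the centre of its underside, z up, front towards its -x. Its push key sits on the top face 35 mm from the box centre towards the front.
- stage_key_top (a point): centre of the top face of the blue stage push key, a round cap 32 mm across; it stands 17 mm above the box top while up, 9 mm when fully down. This point moves down with the key.
- stage_key (a joint): travel of the blue stage key, in metres: 0 = up (off), 0.008 = fully down. It slides straight down 8 mm under a steady push of about 3 N and stays where it is left, with no spring back; the whole key sits on a springy seat that also gives about 1 mm for each 4 N (up to 6 mm) and comes back, so the end of the travel is soft. It counts as on from 0.0045.
- camera_box: camera box: bare aluminium box 55 mm high with low cooling fins on its rear half and a green key. The box is loose on the bench, 140 mm (its x) by 110 mm (its y); origin at the centre of its underside, z up, front towards its -x. Its push key sits on the top face 35 mm from the box centre towards the front.
- camera_key_top (a point): centre of the top face of the green camera push key, a round cap 32 mm across; it stands 17 mm above the box top while up, 9 mm when fully down. This point moves down with the key.
- camera_key (a joint): travel of the green camera key, in metres: 0 = up (off), 0.008 = fully down. It slides straight down 8 mm under a steady push of about 3 N and stays where it is left, with no spring back; the whole key sits on a springy seat that also gives about 1 mm for each 4 N (up to 6 mm) and comes back, so the end of the travel is soft. It counts as on from 0.0045.
- warmer_box: warmer controller: blue box 65 mm high with a red key that must stay up; a small clear dish lies loose on its rear half. The box is loose on the bench, 140 mm (its x) by 110 mm (its y); origin at the centre of its underside, z up, front towards its -x. Its push key sits on the top face 35 mm from the box centre towards the front.
- warmer_key_top (a point): centre of the top face of the red warmer push key, a round cap 32 mm across; it stands 17 mm above the box top while up, 9 mm when fully down. This point moves down with the key.
- warmer_key (a joint): travel of the red warmer key, in metres: 0 = up (off), 0.008 = fully down. It slides straight down 8 mm under a steady push of about 3 N and stays where it is left, with no spring back; the whole key sits on a springy seat that also gives about 1 mm for each 4 N (up to 6 mm) and comes back, so the end of the travel is soft. It counts as on from 0.0045.
- objective: bystander: steel microscope objective with a yellow band, 30 mm across, 40 mm high, standing loose on the lamp supply 45 mm behind the box centre; origin at its underside
- dish: bystander: clear round culture dish, 48 mm across, 12 mm high, loose on the warmer controller 40 mm behind the box centre; origin at its underside
- oil: bystander: small amber bottle, 34 mm across, 65 mm high, on the bench nearer the robot than the boxes; origin at its underside
- slide_case: bystander: green slide case, 85 x 100 x 33 mm, on the bench beyond the boxes; origin at its underside
- eyepiece: bystander: black eyepiece, 38 mm across, 55 mm high, standing on the bench nearer the robot than the boxes; origin at its underside
- tissue_box: bystander: cardboard tissue box with a blue band, 50 x 100 x 40 mm, beyond the boxes; origin at its underside
- jar: bystander: clear screw-cap jar, 52 mm across, 60 mm high, beyond the boxes; origin at its underside
Mind the look-alikes: they are no part of the job. What is shaped like the lamp_box but brown or purple is not meant.

How it is judged (in metres and radians):
On the way, in this order (a step that is already met when the one before it is completed fails the run):
1. a fingertip presses the orange lamp key down, the blue and green keys still up (value of joint lamp_key above 0.0045 m and contact force between the fingers and lamp_box above 0.2 N and value of joint each of stage_key, camera_key below 0.0045 m), for 0.02 s.
2. then a fingertip presses the blue stage key down, the green key still up (value of joint stage_key above 0.0045 m and contact force between the fingers and stage_box above 0.2 N and value of joint camera_key below 0.0045 m), for 0.02 s.
3. then a fingertip presses the green camera key down (value of joint camera_key above 0.0045 m and contact force between the fingers and camera_box above 0.2 N), for 0.02 s.
At the end, for the whole second after the job is handed in: The orange, blue and green keys are down by at least 4.5 mm of their 8 mm, the red key is up (less than 3 mm), and every box and bystander is at rest within 15 mm of where it started (value of joint each of lamp_key, stage_key, camera_key above 0.0045 m and value of joint warmer_key below 0.003 m and distance of each of lamp_box, stage_box, camera_box, warmer_box, objective, dish, oil, slide_case, eyepiece, tissue_box, jar from where it was at the start of the episode below 0.015 m and linear speed of each of lamp_box, stage_box, camera_box, warmer_box, objective, dish, oil, slide_case, eyepiece, tissue_box, jar below 0.02 m/s); the robot touches nothing.
It fails at once if a key goes on out of order (blue before orange, or green before blue or orange) ((value of joint lamp_key below 0.0045 m and value of joint any of stage_key, camera_key above 0.0045 m) or (value of joint stage_key below 0.0045 m and value of joint camera_key above 0.0045 m)).
It fails at once if the red warmer key is pressed (value of joint warmer_key above 0.003 m).
It fails at once if a box is pressed harder than 25 N (contact force between any of the arm, the fingers and lamp_box above 25 N or contact force between any of the arm, the fingers and stage_box above 25 N or contact force between any of the arm, the fingers and camera_box above 25 N or contact force between any of the arm, the fingers and warmer_box above 25 N).
It fails at once if a box is shifted or lifted by more than 15 mm (distance of any of lamp_box, stage_box, camera_box, warmer_box from where it was at the start of the episode above 0.015 m).
It fails at once if a bystander is moved by more than 15 mm or tipped (distance of any of objective, dish, oil, slide_case, eyepiece, tissue_box, jar from where it was at the start of the episode above 0.015 m or angle between any of objective, dish, oil, slide_case, eyepiece, tissue_box, jar's own z axis and vertical above 0.4 rad).
It also fails if it takes over 48 s, if anything falls off the work surface, if the arm or the gripper's body presses on something with over 40 N, if the wrist force passes 120 N, or if a joint passes its speed limit or range.

## Working session

There is one attempt and no reset: what is moved stays moved. The work goes in short steps, Python scripts to look and compute and a tool call to move; the robot and the scene stay as the last step left them, time stands still between calls to the robot, and variables do not carry over. Pictures are saved under pics/ and viewed, and the job is handed in when it is done.

Besides the shell and the picture viewer there is one more tool, called after "Emit:" as name(argument=value, ...), one argument or row to a line, values as JSON. arm_command: Moves the arm, as the interface text tells. Its arguments: {"type":"object","properties":{"plan":{"type":"array"},"squeeze":{"type":"number"}},"required":["plan"]}

```bash
mkdir -p pics; ls; python3 - <<'E'
from bench import *
import cv2
s=sense();print(s)
for n in("scene","top"):
    d=snapshot(n);cv2.imwrite(f"pics/{n}0.png",d["pixels"][:,:,::-1]);print(n,d["fx"],d["fy"],d["cx"],d["cy"],d["extrinsics"].tolist() if hasattr(d["extrinsics"],'tolist') else d["extrinsics"],[k for k in d])
    for t in("lamp_key_top","stage_key_top","camera_key_top","warmer_key_top"):
        print(n,t,[(r["score"],r["pixel"]) for r in pinpoint(n,t)])
E
```

```text
pics
{'time': 0.0, 'joint_pos': array([-7.46208213e+01,  7.51400763e+00,  8.53288350e+01,  2.29652908e-03,
        8.72614680e+01, -4.89348630e+00]), 'qd': array([-0.09810694,  0.01072802,  0.00617211,  0.12638742,  0.02126921,
       -0.0105143 ]), 'joint_efforts': array([ 1.37814095e-04, -5.69395602e+01, -5.00553703e+01,  2.87949683e-05,
        1.46953011e-02,  8.50547281e-06]), 'tool_pos': array([ 207.85619807, -562.60314547,  403.65987294]), 'tcp_rot': array([-1.79896265e+02, -1.11834130e-02,  2.02725431e+01]), 'ft_force': array([ 0.45563451, -0.07080721, -0.92795354]), 'wrist_torque': array([-0.01465686, -0.00101021,  0.01869751]), 'finger_gap': 85.39693786358283}
scene 429.0941352323811 429.0941352323811 279.33745986758856 212.88625709647897 [[0.2847318720432424, -0.6769830202749427, 0.6786912046742374, 1206.8010511481964], [0.9583948226374112, 0.18613509172091977, -0.21640954593513237, -103.09112106265849], [0.02017733839127408, 0.7120728318714749, 0.7018156147635807, 772.4415563084717], [0.0, 0.0, 0.0, 1.0]] ['pixels', 'fx', 'fy', 'cx', 'cy', 'extrinsics']
scene lamp_key_top
[... 228 characters left out ...]
_top [(0.51, [281.7, 222.2])]
top 512.9895015733103 512.9895015733103 273.83290066353123 200.79519876640012 [[-0.013470374992924255, 0.9838550840497674, -0.17845930232682, 331.1464760226668], [-0.9997516466375602, -0.01008312129468508, 0.019873995834858722, 101.80293177054695], [0.017753705050983455, 0.1786826915355318, 0.9837465637564287, 1258.4652423931716], [0.0, 0.0, 0.0, 1.0]] ['pixels', 'fx', 'fy', 'cx', 'cy', 'extrinsics']
top lamp_key_top [(0.75, [176.4, 219.9]), (0.66, [99.4, 177.4]), (0.59, [128.1, 298.7]), (0.58, [246.3, 316.7])]
top stage_key_top [(0.52, [427.5, 230.8])]
top camera_key_top [(0.52, [361.3, 202.5]), (0.33, [355.5, 191.5])]
top warmer_key_top [(0.7, [263.6, 189.4])]
```

View pics/scene0.png

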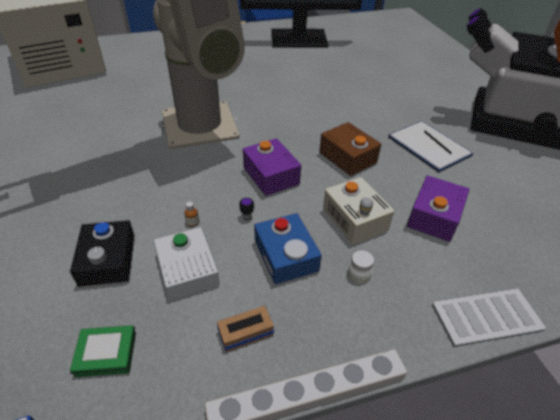

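View pics/top0.png

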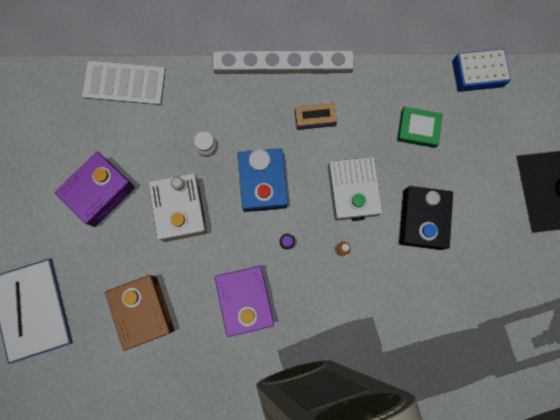

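The lamp candidates are the orange keys in the top view: purple (99,177), cream (177,220), brown (128,298) and purple (246,317). Only (177,220) sits on a cream box with slots and the objective. In the scene view that is (352,188). The stage key is blue at (428,231), the camera key is green at (359,201), and the warmer key at (264,190) is red and stays up. Next I'll refine these and confirm them in a crop.

```bash
cat > h.py <<'E'
import numpy as np, cv2
def ray(d,p):
    E=np.array(d["extrinsics"]);v=np.array([(p[0]-d["cx"])/d["fx"],-(p[1]-d["cy"])/d["fy"],-1]);return E[:3,3],E[:3,:3]@v
def onz(d,p,z):
    o,v=ray(d,p);return o+v*(z-o[2])/v[2]
def tri(a,pa,b,pb):
    A=[];B=[]
    for d,p in((a,pa),(b,pb)):
        o,v=ray(d,p);v=v/np.linalg.norm(v);P=np.eye(3)-np.outer(v,v);A.append(P);B.append(P@o)
    x=np.linalg.solve(sum(A),sum(B));r=np.linalg.norm(A[0]@x-B[0]);return x,r
R={"lamp":((8,22),92),"stage":((100,125),77),"camera":((45,85),72),"warmer":((172,8),82)}
def blob(img,guess,hr,w=16):
    hsv=cv2.cvtColor(img,cv2.COLOR_RGB2HSV);x0,y0=int(guess[0])-w,int(guess[1])-w
    c=hsv[y0:y0+2*w,x0:x0+2*w];h=c[...,0]
    m=((h>=hr[0])&(h<=hr[1])) if hr[0]<hr[1] else ((h>=hr[0])|(h<=hr[1]))
    m=(m&(c[...,1]>130)&(c[...,2]>70)).astype(np.uint8)
    n,l,s,ce=cv2.connectedComponentsWithStats(m)
    k=1+np.argmax(s[1:,4]);return ce[k]+[x0,y0],s[k]
E
python3 - <<'E'
from bench import *
from h import *
t=snapshot("top");s=snapshot("scene")
G={"lamp":((177,220),(352,188)),"stage":((428,231),(102,228)),"camera":((359,201),(180,240)),"warmer":((264,190),(281,225))}
for k,(a,b) in G.items():
    pa,sa=blob(t["pixels"],a,R[k][0],12);pb,sb=blob(s["pixels"],b,R[k][0],12)
    x,r=tri(t,pa,s,pb);print(k,pa.round(1),sa[2:],pb.round(1),sb[2:],"tri",x.round(1),r.round(1),"top@z",onz(t,pa,R[k][1]).round(1),"sc@z",onz(s,pb,R[k][1]-2).round(1))
c=t["pixels"][140:260,140:460,::-1];c=cv2.resize(c,None,fx=2.5,fy=2.5,interpolation=cv2.INTER_CUBIC)
cv2.imwrite("pics/crop.png",c)
# others
for n,p,z in(("oil",(344,247),65),("eyep",(288,241),55),("obj",(177,182),115),("knob",(433,197),80),("purple1",(103,172),75),("purple2",(247,317),92)):print(n,onz(t,p,z).round())
E
```

```text
lamp [177.4 219.1] [ 14  13 134] [351.  186.7] [11 10 94] tri [503.4 301.3  87.5] 1.2 top@z [502.3 299.5  92. ] sc@z [506.1 301.1  90. ]
stage [429.3 230.1] [ 14  13 136] [101.2 228. ] [ 15  12 143] tri [ 472.7 -282.8   74.6] 1.2 top@z [ 472.4 -283.3   77. ] sc@z [ 473.7 -281.4   75. ]
camera [358.4 200. ] [ 12  11 108] [179.6 239.2] [12 10 94] tri [ 546.9 -121.    68.9] 1.3 top@z [ 546.2 -121.7   72. ] sc@z [ 548.3 -119.7   70. ]
warmer [263.5 190.6] [ 12  13 121] [280.8 223.7] [ 13  13 123] tri [569.9 102.9  78.8] 1.1 top@z [569.  101.9  82. ] sc@z [571.2 103.6  80. ]
oil [436. -85.  65.]
eyep [453.  45.  55.]
obj [584. 298. 115.]
knob [ 550. -296.   80.]
purple1 [619. 479.  75.]
purple2 [281. 141.  92.]
```

View pics/crop.png

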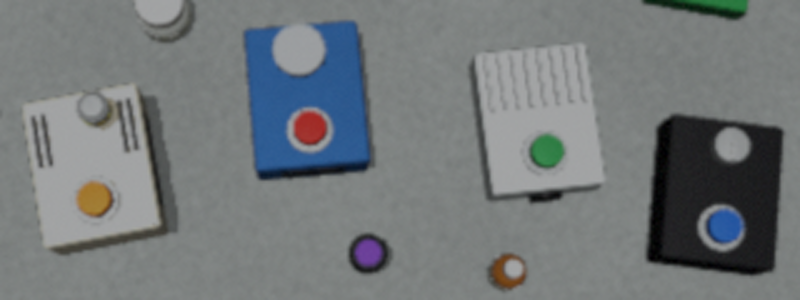

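The four caps triangulate to the given key-top heights (within 2–5 mm) with ray gaps of about 1 mm. The crop confirms cream with orange and objective, black with blue and knob, and aluminium with green and fins. I'll shut the jaws and travel high.

Emit:
arm_command(
  plan=[
    {"jaw": 1, "dx": 38, "dy": -25},
    {"jaw": 1, "dx": 76, "dy": -49},
    {"jaw": 1, "dx": 114, "dy": -74},
    {"jaw": 1, "dx": 152, "dy": -98},
    {"jaw": 1, "dx": 190, "dy": -123},
    {"jaw": 1, "dx": 228, "dy": -148},
    {"jaw": 1, "dx": 266, "dy": -172},
    {"jaw": 1, "dx": 304, "dy": -197},
    {"jaw": 1, "dx": 342, "dy": -222},
    {"jaw": 1, "dx": 381, "dy": -246},
  ],
  squeeze=20,
)

```text
invalid input
```

Emit:
arm_command(
  plan=[
    {"jaw": 1, "dx": 18, "dy": -42},
    {"jaw": 1, "dx": 36, "dy": -84},
    {"jaw": 1, "dx": 54, "dy": -126},
    {"jaw": 1, "dx": 72, "dy": -168},
    {"jaw": 1, "dx": 90, "dy": -210},
    {"jaw": 1, "dx": 108, "dy": -252},
    {"jaw": 1, "dx": 126, "dy": -294},
    {"jaw": 1, "dx": 144, "dy": -336},
    {"jaw": 1, "dx": 162, "dy": -378},
    {"jaw": 1, "dx": 180, "dy": -420},
    {"jaw": 1, "dx": 196, "dy": -461},
    {"jaw": 1, "dx": 196, "dy": -461},
  ],
)

```text
invalid input
```

```bash
python3 - <<'E'
from bench import *
s=sense()
for k in("time","tool_pos","tcp_rot","ft_force","finger_gap","joint_pos"):print(k,s[k])
E
```

```text
time 0.6
tool_pos [ 207.8908431  -562.84270807  404.72292416]
tcp_rot [ 1.79997239e+02 -1.12234500e-03  2.02695676e+01]
ft_force [ 0.1044232   0.84573125 -0.54665596]
finger_gap 85.34651622794705
joint_pos [-7.46234079e+01  7.46945696e+00  8.52664590e+01  1.35529074e-03
  8.72614290e+01 -4.89304020e+00]
```

Emit:
arm_command(
  plan=[
    {"jaw": 1, "dx": 38, "dy": -25, "dz": 0, "wx": 0, "wy": 0, "wz": 0},
    {"jaw": 1, "dx": 76, "dy": -49, "dz": 0, "wx": 0, "wy": 0, "wz": 0},
  ],
  squeeze=20,
)

```text
time: 0.8
tool_pos: [262.0, -490.2, 404.4]
tcp_rot: [-180.0, -0.0, 20.1]
ft_force: [1.0, -0.1, -0.1]
finger_gap: 58.9
```

Emit:
arm_command(
  plan=[
    {"jaw": 1, "dx": 38, "dy": -25, "dz": 0, "wx": 0, "wy": 0, "wz": 0},
    {"jaw": 1, "dx": 76, "dy": -49, "dz": 0, "wx": 0, "wy": 0, "wz": 0},
    {"jaw": 1, "dx": 114, "dy": -74, "dz": 0, "wx": 0, "wy": 0, "wz": 0},
    {"jaw": 1, "dx": 152, "dy": -98, "dz": 0, "wx": 0, "wy": 0, "wz": 0},
    {"jaw": 1, "dx": 190, "dy": -123, "dz": 0, "wx": 0, "wy": 0, "wz": 0},
    {"jaw": 1, "dx": 228, "dy": -148, "dz": 0, "wx": 0, "wy": 0, "wz": 0},
    {"jaw": 1, "dx": 266, "dy": -172, "dz": 0, "wx": 0, "wy": 0, "wz": 0},
    {"jaw": 1, "dx": 305, "dy": -197, "dz": 0, "wx": 0, "wy": 0, "wz": 0},
  ],
)

```text
time: 1.6
tool_pos: [480.8, -198.4, 405.1]
tcp_rot: [180.0, -0.0, 20.3]
ft_force: [0.4, -0.5, -0.1]
finger_gap: -0.1
```

Emit:
arm_command(
  plan=[
    {"jaw": 1, "dx": 18, "dy": -42, "dz": 0, "wx": 0, "wy": 0, "wz": 0},
    {"jaw": 1, "dx": 36, "dy": -84, "dz": 0, "wx": 0, "wy": 0, "wz": 0},
    {"jaw": 1, "dx": 54, "dy": -126, "dz": 0, "wx": 0, "wy": 0, "wz": 0},
    {"jaw": 1, "dx": 72, "dy": -168, "dz": 0, "wx": 0, "wy": 0, "wz": 0},
    {"jaw": 1, "dx": 90, "dy": -210, "dz": 0, "wx": 0, "wy": 0, "wz": 0},
    {"jaw": 1, "dx": 108, "dy": -252, "dz": 0, "wx": 0, "wy": 0, "wz": 0},
    {"jaw": 1, "dx": 126, "dy": -294, "dz": 0, "wx": 0, "wy": 0, "wz": 0},
    {"jaw": 1, "dx": 144, "dy": -336, "dz": 0, "wx": 0, "wy": 0, "wz": 0},
    {"jaw": 1, "dx": 162, "dy": -378, "dz": 0, "wx": 0, "wy": 0, "wz": 0},
    {"jaw": 1, "dx": 180, "dy": -420, "dz": 0, "wx": 0, "wy": 0, "wz": 0},
    {"jaw": 1, "dx": 196, "dy": -461, "dz": 0, "wx": 0, "wy": 0, "wz": 0},
    {"jaw": 1, "dx": 196, "dy": -461, "dz": 0, "wx": 0, "wy": 0, "wz": 0},
  ],
)

```text
time: 2.8
tool_pos: [503.3, 304.9, 404.3]
tcp_rot: [-179.9, 0.0, 20.5]
ft_force: [-0.1, -0.3, -0.1]
finger_gap: 0.1
```

Emit:
arm_command(
  plan=[
    {"jaw": 1, "dx": 0, "dy": 0, "dz": 30, "wx": 0, "wy": 0, "wz": 0},
    {"jaw": 1, "dx": 0, "dy": 0, "dz": 60, "wx": 0, "wy": 0, "wz": 0},
    {"jaw": 1, "dx": 0, "dy": 0, "dz": 90, "wx": 0, "wy": 0, "wz": 0},
    {"jaw": 1, "dx": 0, "dy": 0, "dz": 112, "wx": 0, "wy": 0, "wz": 0},
    {"jaw": 1, "dx": 0, "dy": 0, "dz": 125, "wx": 0, "wy": 0, "wz": 0},
    {"jaw": 1, "dx": 0, "dy": 0, "dz": 125, "wx": 0, "wy": 0, "wz": 0},
    {"jaw": 1, "dx": 0, "dy": 0, "dz": 125, "wx": 0, "wy": 0, "wz": 0},
  ],
)

```text
time: 3.5
tool_pos: [504.6, 300.2, 280.6]
tcp_rot: [-180.0, -0.1, 20.3]
ft_force: [0.4, 0.0, 0.6]
finger_gap: -0.2
```

```bash
python3 - <<'E'
from bench import *
from h import *
for n in("scene","top"):
    d=snapshot(n);p=d["pixels"]
    c=p[120:260,280:440] if n=="scene" else p[140:280,100:260]
    cv2.imwrite(f"pics/{n}1.png",cv2.resize(c[:,:,::-1],None,fx=4,fy=4,interpolation=cv2.INTER_CUBIC))
s=sense()
for k in("time","tool_pos","tcp_rot","ft_force","finger_gap"):print(k,s[k])
E
```

```text
time 3.6
tool_pos [504.94396487 300.50906571 281.6747843 ]
tcp_rot [-1.79984032e+02 -1.69443623e-01  2.02648942e+01]
ft_force [ 0.24394227  0.66548558 -0.14467473]
finger_gap -0.48439480165689786
```

View pics/scene1.png

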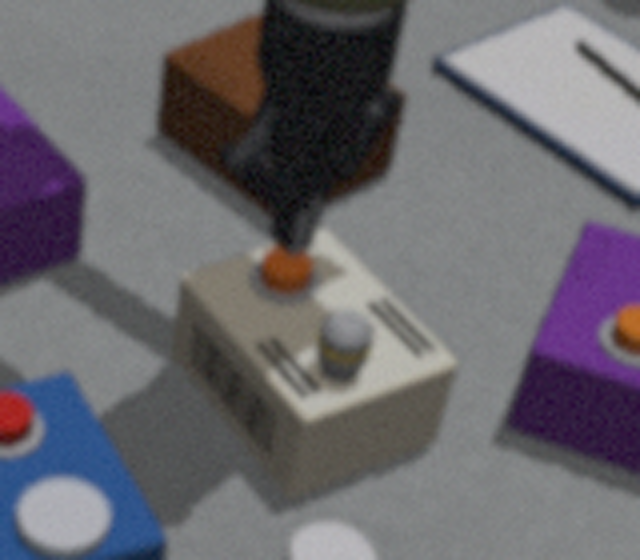

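The picture shows the shut fingertips right above the orange key at about (290,245) in the crop, with the objective clear behind. I'll creep down now, with contact expected about 15 mm below.

Emit:
arm_command(
  plan=[
    {"jaw": 1, "dx": 0, "dy": 0, "dz": 5, "wx": 0, "wy": 0, "wz": 0},
    {"jaw": 1, "dx": 0, "dy": 0, "dz": 9, "wx": 0, "wy": 0, "wz": 0},
    {"jaw": 1, "dx": 0, "dy": 0, "dz": 12, "wx": 0, "wy": 0, "wz": 0},
    {"jaw": 1, "dx": 0, "dy": 0, "dz": 14, "wx": 0, "wy": 0, "wz": 0},
    {"jaw": 1, "dx": 0, "dy": 0, "dz": 16, "wx": 0, "wy": 0, "wz": 0},
    {"jaw": 1, "dx": 0, "dy": 0, "dz": 18, "wx": 0, "wy": 0, "wz": 0},
    {"jaw": 1, "dx": 0, "dy": 0, "dz": 18, "wx": 0, "wy": 0, "wz": 0},
  ],
)

```text
time: 4.3
tool_pos: [504.1, 300.3, 261.5]
tcp_rot: [180.0, 0.0, 20.3]
ft_force: [-1.6, -0.5, 2.0]
finger_gap: -0.4
```

Emit:
arm_command(
  plan=[
    {"jaw": 1, "dx": 0, "dy": 0, "dz": 1, "wx": 0, "wy": 0, "wz": 0},
    {"jaw": 1, "dx": 0, "dy": 0, "dz": 2, "wx": 0, "wy": 0, "wz": 0},
    {"jaw": 1, "dx": 0, "dy": 0, "dz": 2, "wx": 0, "wy": 0, "wz": 0},
  ],
)

```text
time: 4.6
tool_pos: [504.3, 300.3, 259.7]
tcp_rot: [-180.0, -0.0, 20.3]
ft_force: [-0.7, -0.2, 3.0]
finger_gap: -0.0
```

Emit:
arm_command(
  plan=[
    {"jaw": 1, "dx": 0, "dy": 0, "dz": 1, "wx": 0, "wy": 0, "wz": 0},
    {"jaw": 1, "dx": 0, "dy": 0, "dz": 2, "wx": 0, "wy": 0, "wz": 0},
    {"jaw": 1, "dx": 0, "dy": 0, "dz": 2, "wx": 0, "wy": 0, "wz": 0},
  ],
)

```text
time: 4.9
tool_pos: [504.3, 300.3, 257.6]
tcp_rot: [-180.0, -0.0, 20.3]
ft_force: [-0.7, -0.8, 3.2]
finger_gap: -0.1
```

Emit:
arm_command(
  plan=[
    {"jaw": 1, "dx": 0, "dy": 0, "dz": 1, "wx": 0, "wy": 0, "wz": 0},
    {"jaw": 1, "dx": 0, "dy": 0, "dz": 2, "wx": 0, "wy": 0, "wz": 0},
    {"jaw": 1, "dx": 0, "dy": 0, "dz": 2, "wx": 0, "wy": 0, "wz": 0},
  ],
)

```text
time: 5.2
tool_pos: [504.3, 300.3, 255.9]
tcp_rot: [-180.0, -0.0, 20.3]
ft_force: [-2.1, -1.2, 6.1]
finger_gap: -0.2
```

The force rose to 6 N at the end of travel, so the orange key is fully down. I'll lift and go to the blue key.

Emit:
arm_command(
  plan=[
    {"jaw": 1, "dx": 0, "dy": 0, "dz": -10, "wx": 0, "wy": 0, "wz": 0},
    {"jaw": 1, "dx": 0, "dy": 0, "dz": -35, "wx": 0, "wy": 0, "wz": 0},
    {"jaw": 1, "dx": 0, "dy": 0, "dz": -70, "wx": 0, "wy": 0, "wz": 0},
    {"jaw": 1, "dx": 0, "dy": 0, "dz": -100, "wx": 0, "wy": 0, "wz": 0},
    {"jaw": 1, "dx": 0, "dy": 0, "dz": -100, "wx": 0, "wy": 0, "wz": 0},
  ],
)

```text
time: 5.7
tool_pos: [505.6, 301.0, 362.0]
tcp_rot: [-179.9, -0.5, 20.3]
ft_force: [-0.1, 0.5, 1.5]
finger_gap: 0.1
```

```bash
python3 - <<'E'
from bench import *
from h import *
t=snapshot("top");d=snapshot("scene");p=d["pixels"]
cv2.imwrite("pics/scene2.png",cv2.resize(p[120:260,280:440][:,:,::-1],None,fx=4,fy=4,interpolation=cv2.INTER_CUBIC))
pb,sb=blob(p,(351,188),R["lamp"][0],12);print(pb,sb)
s=sense()
for k in("time","tool_pos","tcp_rot","ft_force"):print(k,s[k])
E
```

```text
[350.78378378 188.40540541] [ 7  9 11  8 74]
time 5.8
tool_pos [504.51516754 300.36927722 356.94628372]
tcp_rot [-1.79988657e+02 -1.39057216e-01  2.02671383e+01]
ft_force [-1.02191697 -0.74983592 -0.2026486 ]
```

View pics/scene2.png

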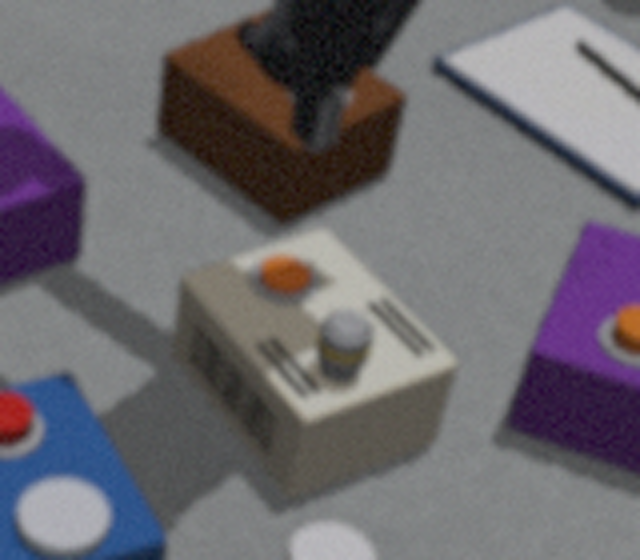

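The orange key is visibly lower (crop (285,275)), and the box and objective have not moved. I'll go over to the blue key.

Emit:
arm_command(
  plan=[
    {"jaw": 1, "dx": -17, "dy": 39, "dz": 0, "wx": 0, "wy": 0, "wz": 0},
    {"jaw": 1, "dx": -34, "dy": 78, "dz": 0, "wx": 0, "wy": 0, "wz": 0},
    {"jaw": 1, "dx": -51, "dy": 118, "dz": 0, "wx": 0, "wy": 0, "wz": 0},
    {"jaw": 1, "dx": -68, "dy": 158, "dz": 0, "wx": 0, "wy": 0, "wz": 0},
    {"jaw": 1, "dx": -85, "dy": 197, "dz": 0, "wx": 0, "wy": 0, "wz": 0},
    {"jaw": 1, "dx": -102, "dy": 236, "dz": 0, "wx": 0, "wy": 0, "wz": 0},
    {"jaw": 1, "dx": -119, "dy": 276, "dz": 0, "wx": 0, "wy": 0, "wz": 0},
    {"jaw": 1, "dx": -136, "dy": 316, "dz": 0, "wx": 0, "wy": 0, "wz": 0},
    {"jaw": 1, "dx": -153, "dy": 355, "dz": 0, "wx": 0, "wy": 0, "wz": 0},
    {"jaw": 1, "dx": -170, "dy": 394, "dz": 0, "wx": 0, "wy": 0, "wz": 0},
    {"jaw": 1, "dx": -187, "dy": 434, "dz": 0, "wx": 0, "wy": 0, "wz": 0},
  ],
)

```text
time: 6.9
tool_pos: [478.2, -173.1, 354.0]
tcp_rot: [-179.9, 0.1, 20.3]
ft_force: [1.0, -0.1, 0.3]
finger_gap: -0.3
```

Emit:
arm_command(
  plan=[
    {"jaw": 1, "dx": -17, "dy": 39, "dz": 0, "wx": 0, "wy": 0, "wz": 0},
    {"jaw": 1, "dx": -32, "dy": 74, "dz": 0, "wx": 0, "wy": 0, "wz": 0},
    {"jaw": 1, "dx": -44, "dy": 102, "dz": 0, "wx": 0, "wy": 0, "wz": 0},
    {"jaw": 1, "dx": -44, "dy": 102, "dz": 30, "wx": 0, "wy": 0, "wz": 0},
    {"jaw": 1, "dx": -44, "dy": 102, "dz": 60, "wx": 0, "wy": 0, "wz": 0},
    {"jaw": 1, "dx": -44, "dy": 102, "dz": 80, "wx": 0, "wy": 0, "wz": 0},
    {"jaw": 1, "dx": -44, "dy": 102, "dz": 90, "wx": 0, "wy": 0, "wz": 0},
    {"jaw": 1, "dx": -44, "dy": 102, "dz": 90, "wx": 0, "wy": 0, "wz": 0},
    {"jaw": 1, "dx": -44, "dy": 102, "dz": 90, "wx": 0, "wy": 0, "wz": 0},
  ],
)

```text
time: 7.8
tool_pos: [473.4, -282.5, 266.0]
tcp_rot: [180.0, -0.0, 20.3]
ft_force: [0.6, 0.1, 0.4]
finger_gap: -0.1
```

```bash
python3 - <<'E'
from bench import *
from h import *
d=snapshot("scene");p=d["pixels"]
cv2.imwrite("pics/scene3.png",cv2.resize(p[160:300,40:240][:,:,::-1],None,fx=4,fy=4,interpolation=cv2.INTER_CUBIC))
s=sense()
for k in("time","tool_pos","tcp_rot","ft_force"):print(k,s[k])
E
```

```text
time 7.85
tool_pos [ 473.65442537 -282.71998195  266.7869835 ]
tcp_rot [ 1.79929261e+02 -4.70533491e-02  2.02824556e+01]
ft_force [ 0.31202934  0.61540474 -0.70697727]
```

View pics/scene3.png

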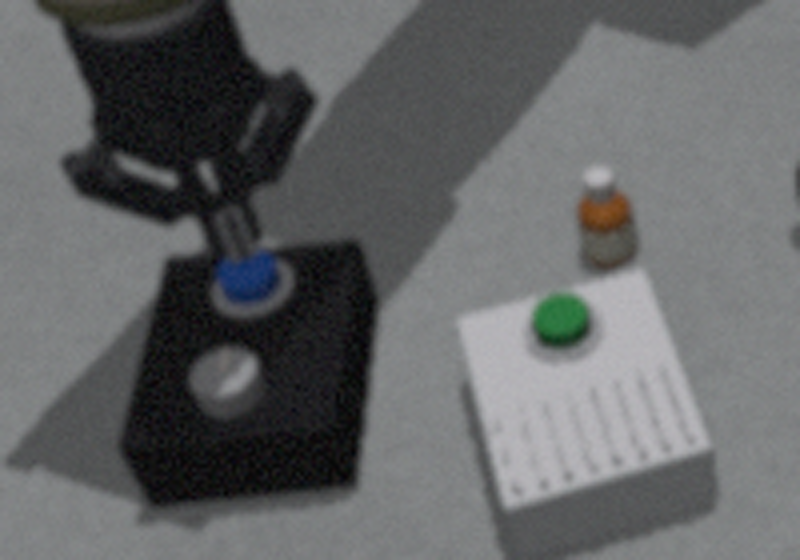

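The fingertips are over the blue key (crop (245,265)). I'll creep down.

Emit:
arm_command(
  plan=[
    {"jaw": 1, "dx": 0, "dy": 0, "dz": 5, "wx": 0, "wy": 0, "wz": 0},
    {"jaw": 1, "dx": 0, "dy": 0, "dz": 10, "wx": 0, "wy": 0, "wz": 0},
    {"jaw": 1, "dx": 0, "dy": 0, "dz": 13, "wx": 0, "wy": 0, "wz": 0},
    {"jaw": 1, "dx": 0, "dy": 0, "dz": 15, "wx": 0, "wy": 0, "wz": 0},
    {"jaw": 1, "dx": 0, "dy": 0, "dz": 17, "wx": 0, "wy": 0, "wz": 0},
    {"jaw": 1, "dx": 0, "dy": 0, "dz": 19, "wx": 0, "wy": 0, "wz": 0},
    {"jaw": 1, "dx": 0, "dy": 0, "dz": 20, "wx": 0, "wy": 0, "wz": 0},
    {"jaw": 1, "dx": 0, "dy": 0, "dz": 20, "wx": 0, "wy": 0, "wz": 0},
  ],
)

```text
time: 8.65
tool_pos: [473.2, -282.5, 245.6]
tcp_rot: [-180.0, 0.0, 20.3]
ft_force: [-2.0, 0.7, 2.8]
finger_gap: -0.1
```

Emit:
arm_command(
  plan=[
    {"jaw": 1, "dx": 0, "dy": 0, "dz": 1, "wx": 0, "wy": 0, "wz": 0},
    {"jaw": 1, "dx": 0, "dy": 0, "dz": 2, "wx": 0, "wy": 0, "wz": 0},
    {"jaw": 1, "dx": 0, "dy": 0, "dz": 2, "wx": 0, "wy": 0, "wz": 0},
  ],
)

```text
time: 8.95
tool_pos: [473.3, -282.6, 243.7]
tcp_rot: [180.0, -0.0, 20.3]
ft_force: [0.2, 0.3, 3.7]
finger_gap: -0.1
```

Emit:
arm_command(
  plan=[
    {"jaw": 1, "dx": 0, "dy": 0, "dz": 1, "wx": 0, "wy": 0, "wz": 0},
    {"jaw": 1, "dx": 0, "dy": 0, "dz": 2, "wx": 0, "wy": 0, "wz": 0},
    {"jaw": 1, "dx": 0, "dy": 0, "dz": 2, "wx": 0, "wy": 0, "wz": 0},
  ],
)

```text
time: 9.25
tool_pos: [473.3, -282.6, 241.7]
tcp_rot: [180.0, -0.0, 20.3]
ft_force: [-0.1, 0.8, 2.9]
finger_gap: -0.0
```

Emit:
arm_command(
  plan=[
    {"jaw": 1, "dx": 0, "dy": 0, "dz": 1, "wx": 0, "wy": 0, "wz": 0},
    {"jaw": 1, "dx": 0, "dy": 0, "dz": 1.5, "wx": 0, "wy": 0, "wz": 0},
    {"jaw": 1, "dx": 0, "dy": 0, "dz": 1.5, "wx": 0, "wy": 0, "wz": 0},
  ],
)

```text
time: 9.55
tool_pos: [473.3, -282.6, 240.6]
tcp_rot: [180.0, -0.0, 20.3]
ft_force: [-2.6, 1.2, 6.9]
finger_gap: 0.0
```

The blue key is down, with force rising to 7 N at the end stop. I'll lift and go to green.

Emit:
arm_command(
  plan=[
    {"jaw": 1, "dx": 0, "dy": 0, "dz": -10, "wx": 0, "wy": 0, "wz": 0},
    {"jaw": 1, "dx": 0, "dy": 0, "dz": -35, "wx": 0, "wy": 0, "wz": 0},
    {"jaw": 1, "dx": 0, "dy": 0, "dz": -70, "wx": 0, "wy": 0, "wz": 0},
    {"jaw": 1, "dx": 0, "dy": 0, "dz": -100, "wx": 0, "wy": 0, "wz": 0},
    {"jaw": 1, "dx": 0, "dy": 0, "dz": -100, "wx": 0, "wy": 0, "wz": 0},
    {"jaw": 1, "dx": 30, "dy": -30, "dz": -100, "wx": 0, "wy": 0, "wz": 0},
    {"jaw": 1, "dx": 60, "dy": -60, "dz": -100, "wx": 0, "wy": 0, "wz": 0},
    {"jaw": 1, "dx": 90, "dy": -91, "dz": -100, "wx": 0, "wy": 0, "wz": 0},
    {"jaw": 1, "dx": 113, "dy": -114, "dz": -100, "wx": 0, "wy": 0, "wz": 0},
    {"jaw": 1, "dx": 125, "dy": -126.5, "dz": -100, "wx": 0, "wy": 0, "wz": 0},
    {"jaw": 1, "dx": 125, "dy": -126.5, "dz": -100, "wx": 0, "wy": 0, "wz": 0},
  ],
)

```text
time: 10.65
tool_pos: [547.1, -118.3, 339.6]
tcp_rot: [-179.9, 0.0, 20.4]
ft_force: [-0.5, 0.9, -0.1]
finger_gap: -0.1
```

Emit:
arm_command(
  plan=[
    {"jaw": 1, "dx": 0, "dy": 0, "dz": 30, "wx": 0, "wy": 0, "wz": 0},
    {"jaw": 1, "dx": 0, "dy": 0, "dz": 60, "wx": 0, "wy": 0, "wz": 0},
    {"jaw": 1, "dx": 0, "dy": 0, "dz": 75, "wx": 0, "wy": 0, "wz": 0},
    {"jaw": 1, "dx": 0, "dy": 0, "dz": 80, "wx": 0, "wy": 0, "wz": 0},
    {"jaw": 1, "dx": 0, "dy": 0, "dz": 80, "wx": 0, "wy": 0, "wz": 0},
  ],
)

```text
time: 11.15
tool_pos: [546.4, -121.0, 259.8]
tcp_rot: [-180.0, 0.1, 20.2]
ft_force: [-0.1, -0.2, 0.4]
finger_gap: 0.1
```

```bash
python3 - <<'E'
from bench import *
from h import *
d=snapshot("scene");p=d["pixels"]
cv2.imwrite("pics/scene4.png",cv2.resize(p[160:300,40:240][:,:,::-1],None,fx=4,fy=4,interpolation=cv2.INTER_CUBIC))
s=sense()
for k in("time","tool_pos","tcp_rot","ft_force"):print(k,s[k])
E
```

```text
time 11.2
tool_pos [ 546.88523518 -121.08251358  260.96634637]
tcp_rot [ 1.79971993e+02 -2.89109183e-02  2.02422545e+01]
ft_force [-0.26179273 -0.36361496  1.05622613]
```

View pics/scene4.png

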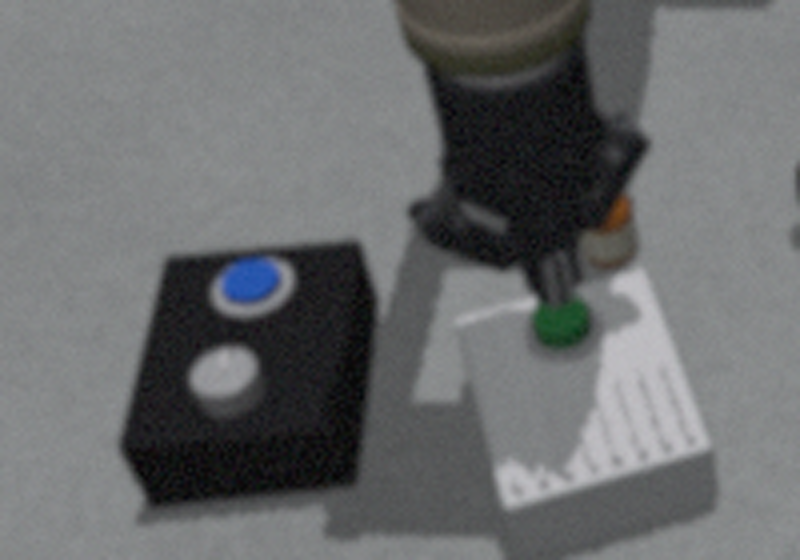

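The blue key stays down with its box unmoved, and the fingertips are over the green key at (560,305).

Emit:
arm_command(
  plan=[
    {"jaw": 1, "dx": 0, "dy": 0, "dz": 5, "wx": 0, "wy": 0, "wz": 0},
    {"jaw": 1, "dx": 0, "dy": 0, "dz": 10, "wx": 0, "wy": 0, "wz": 0},
    {"jaw": 1, "dx": 0, "dy": 0, "dz": 13, "wx": 0, "wy": 0, "wz": 0},
    {"jaw": 1, "dx": 0, "dy": 0, "dz": 15, "wx": 0, "wy": 0, "wz": 0},
    {"jaw": 1, "dx": 0, "dy": 0, "dz": 17, "wx": 0, "wy": 0, "wz": 0},
    {"jaw": 1, "dx": 0, "dy": 0, "dz": 19, "wx": 0, "wy": 0, "wz": 0},
    {"jaw": 1, "dx": 0, "dy": 0, "dz": 20, "wx": 0, "wy": 0, "wz": 0},
    {"jaw": 1, "dx": 0, "dy": 0, "dz": 20, "wx": 0, "wy": 0, "wz": 0},
  ],
)

```text
time: 12.0
tool_pos: [546.6, -120.6, 240.1]
tcp_rot: [-180.0, 0.0, 20.3]
ft_force: [-1.1, 1.5, 1.6]
finger_gap: -0.3
```

Emit:
arm_command(
  plan=[
    {"jaw": 1, "dx": 0, "dy": 0, "dz": 1, "wx": 0, "wy": 0, "wz": 0},
    {"jaw": 1, "dx": 0, "dy": 0, "dz": 2, "wx": 0, "wy": 0, "wz": 0},
    {"jaw": 1, "dx": 0, "dy": 0, "dz": 2, "wx": 0, "wy": 0, "wz": 0},
  ],
)

```text
time: 12.3
tool_pos: [546.7, -120.6, 238.1]
tcp_rot: [180.0, -0.0, 20.3]
ft_force: [-2.0, 0.2, 1.3]
finger_gap: -0.2
```

Emit:
arm_command(
  plan=[
    {"jaw": 1, "dx": 0, "dy": 0, "dz": 1, "wx": 0, "wy": 0, "wz": 0},
    {"jaw": 1, "dx": 0, "dy": 0, "dz": 2, "wx": 0, "wy": 0, "wz": 0},
    {"jaw": 1, "dx": 0, "dy": 0, "dz": 2, "wx": 0, "wy": 0, "wz": 0},
  ],
)

```text
time: 12.6
tool_pos: [546.7, -120.6, 236.3]
tcp_rot: [180.0, -0.0, 20.3]
ft_force: [-1.4, 1.4, 3.9]
finger_gap: 0.1
```

Emit:
arm_command(
  plan=[
    {"jaw": 1, "dx": 0, "dy": 0, "dz": 1, "wx": 0, "wy": 0, "wz": 0},
    {"jaw": 1, "dx": 0, "dy": 0, "dz": 1.5, "wx": 0, "wy": 0, "wz": 0},
    {"jaw": 1, "dx": 0, "dy": 0, "dz": 1.5, "wx": 0, "wy": 0, "wz": 0},
  ],
)

```text
time: 12.9
tool_pos: [546.8, -120.6, 235.2]
tcp_rot: [180.0, -0.0, 20.3]
ft_force: [-2.5, 2.6, 8.7]
finger_gap: 0.0
```

Emit:
arm_command(
  plan=[
    {"jaw": 1, "dx": 0, "dy": 0, "dz": -10, "wx": 0, "wy": 0, "wz": 0},
    {"jaw": 1, "dx": 0, "dy": 0, "dz": -35, "wx": 0, "wy": 0, "wz": 0},
    {"jaw": 1, "dx": 0, "dy": 0, "dz": -70, "wx": 0, "wy": 0, "wz": 0},
    {"jaw": 1, "dx": 0, "dy": 0, "dz": -110, "wx": 0, "wy": 0, "wz": 0},
    {"jaw": 1, "dx": 0, "dy": 0, "dz": -150, "wx": 0, "wy": 0, "wz": 0},
    {"jaw": 1, "dx": 0, "dy": 0, "dz": -150, "wx": 0, "wy": 0, "wz": 0},
    {"jaw": 1, "dx": 0, "dy": 0, "dz": -150, "wx": 0, "wy": 0, "wz": 0},
  ],
)

```text
time: 13.6
tool_pos: [547.0, -120.7, 386.4]
tcp_rot: [179.9, -0.2, 20.3]
ft_force: [-1.5, -0.0, -0.9]
finger_gap: -0.0
```

```bash
python3 - <<'E'
from bench import *
from h import *
old=cv2.imread("pics/scene0.png")
d=snapshot("scene");p=d["pixels"]
cv2.imwrite("pics/scene5.png",p[:,:,::-1])
for k,g in {"lamp":(351,188),"stage":(102,229),"camera":(180,240),"warmer":(281,225)}.items():
    a=blob(np.ascontiguousarray(old[:,:,::-1]),g,R[k][0],12)[0]; b=blob(p,g,R[k][0],12)[0]; print(k,a.round(1),b.round(1),"drop px",(b-a).round(1))
cv2.imwrite("pics/cmp.png",cv2.resize(np.hstack([old[130:300,60:400],p[130:300,60:400,::-1]]),(800,200)) if 0 else cv2.resize(np.vstack([old[130:300,60:400],p[130:300,60:400,::-1]]),None,fx=1.7,fy=1.7))
s=sense()
for k in("time","tool_pos","ft_force"):print(k,s[k])
E
```

```text
lamp [351.1 186.6] [350.9 188.2] drop px [-0.2  1.6]
stage [101.3 228. ] [102.  229.2] drop px [0.7 1.2]
camera [179.7 239.1] [180.  241.2] drop px [0.3 2.1]
warmer [280.8 223.8] [280.8 223.7] drop px [ 0.  -0.1]
time 13.65
tool_pos [ 546.5560405  -120.561421    384.57423716]
ft_force [-0.45947739 -1.31349692 -1.20294046]
```

View pics/cmp.png

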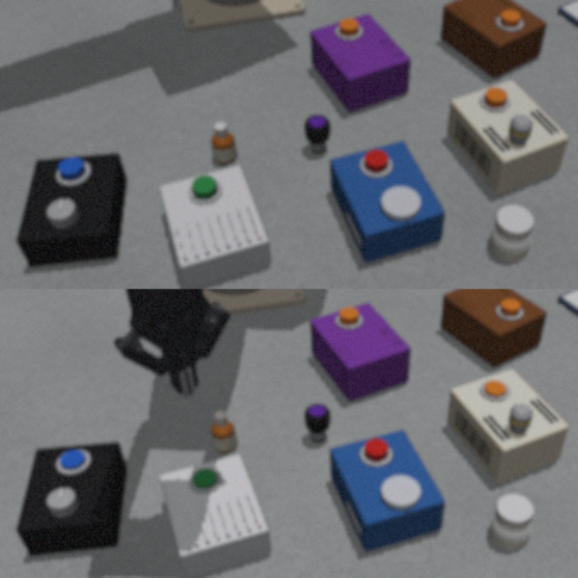

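The before/after picture shows the orange, blue and green caps sunk, the red one unchanged (0.1 px), all things in place and the gripper clear. Handing in.

```bash
python3 - <<'E'
from bench import *
print(hand_in())
E
```

```text
the job is handed in; nothing more can be done
None
```

I pressed the orange lamp key, then the blue stage key, then the green camera key with the shut fingertips, and handed the job in at about 13.7 s. No verdict is reported.

- **Presses:** On each key the force stayed around 1–4 N through the travel. It then rose to 6.1 N (orange), 6.9 N (blue) and 8.7 N (green) after about 9–10 mm of descent below the expected touch height. That matches the end of travel and is well under 25 N.
- **Last picture:** The three cap images sit 1.2–2.1 px lower than at the start, while the red cap is unchanged (0.1 px). By eye, the boxes and the nearby loose things in the crop look unmoved; I did not measure their shifts. The slide case and tissue box lay outside that crop, well away from the arm's path. The gripper ended about 150 mm above the bench things, touching nothing.
- **Disagreements:**
  - The triangulated key heights came out 2–5 mm below the given ones. I used the given heights and felt for contact with the force.
  - The blue cap dropped only 1.2 px, less than the roughly 2.4 px I'd expect for full travel. I took the force rise as the sign that it was fully down.
  - The first two move calls were refused for missing fields. The arm did not move, and I resent the moves.

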